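# Pull check of a cemented thumb sleeve with a spring scale

## Robot

A 6-joint arm with a two-finger parallel gripper is mounted at the origin on the work surface. World frame = base frame: x ahead of the robot, y to its left, z up, the work surface at z = 0. Lengths are in m, angles in rad, forces in N, time in s.
With the tool pointing down it reaches from about 0.35 to 0.775 m from the base axis. Payload 7.3 kg.
Tool frame: the origin (TCP) lies on the centre line of the jaws, within the pads' length; the fingertips stand 11 mm ahead of it and the grasp point (between the pads) lies 8 mm behind it (r.tcp_to_tips is the distance from the TCP to the fingertips, in m); z points along the fingers, y is the line along which they close (so a half turn about z gives the same grasp; the last joint's range is limited). The gripper opens to 92 mm and grips with 3 to 60 N. Pads are 19 mm wide; open, the fingers measure 130 mm over their backs; the gripper's body (75 mm by 190 mm) begins 47 mm behind the grasp point.
Start: joints at [1.092, 0.342, 1.524, -0, 1.275, -0.146], TCP at [0.171, 0.496, 0.238] pointing down, gripper open.
Joint ranges: [-2.53, 2.53], [-0.77, 2.02], [0.04, 2.7], [-1, 4.14], [0.28, 2.66], [-3.11, 3.11]. Speed limits (rad/s): [2.57, 2.57, 3.14, 3.14, 3.14, 3.14].

## Interface

Orientations are given as a rotation vector (axis times angle).
In Python, from plant import r gives the robot as it stands.
- The arm moves only by the shell command python3 -m inch 'ROWS' [OPENING]. ROWS is JSON, a list of rows, each an object of numbers: "dx", "dy", "dz": the shift along the world's x, y, z in m; "yaw": the turn about the world's z in rad. In form: [{"dx": .., "dy": .., "dz": .., "yaw": ..}, ...]. A call has 1 to 12 rows; each row is the pose to reach, as a shift and turn from the pose commanded when the call began; what a row does not reach only later rows make up. A row lasts 1/10 s, in which the tool goes at most 50 mm and 8.59 degrees, less where a joint would pass 70% of its speed; a pose out of reach is approached as far as the arm can. A call with a gripper value outside its range is refused whole. OPENING is the opening in per cent of the stroke, from 0 (shut) to 100 (fully open), set as the call begins (- or left out, the last holds). The fingers move at their own pace and stop on an object; the grip force is fixed at half the most. Time passes only in rows, so rows that repeat a pose let the fingers close. It gives the time, the measured TCP pose, the force, the opening and the grip force at its end, in the units of the state.
- r.observe(): the state, without advancing time (a new reading comes with each control period).
- r.capture(name): name is "side" or "top"; returns a dict with "image" (384x512x3 uint8, red, green, blue), "z_map" (384x512 float32, m along the optical axis (not along the pixel's ray), 0 where there is no reading), "fx", "fy", "cx", "cy" (pixels), "k1" (the pictures are not rectified: a ray, as slopes to the right and down, at radius r is drawn at 1 + k1 r^2 times it, then the intrinsics apply), "R" (3x3) and "t" (3): a world point X has camera coordinates R X + t. Camera axes: x right, y down, z forward; pixel columns grow to the right and rows downward; lengths in m; the calibration is good to about 2 mm. A picture is of the moment at which its call begins.
- r.sign_off(): hands the job in; it is judged then, once.
The state is a dict: "t": time; "joints": joint angles; "dq": joint speeds; "tau": joint torques, N m; "ee_pos": TCP position; "orientation": TCP orientation; "force": force on the tool from outside, world axes, zero at the start; "moment": the same for the moment, N m; "finger_gap": finger opening in m; "grip_force": force on a finger pad.
Only numpy, scipy, OpenCV 4.12 (cv2) and the standard library are available. Lean on these libraries where they do the work, as an engineer would, in place of code of your own. Each camera call takes 0.05 s, during which the arm holds its last target. There are 200 camera calls.

## Task

Do the pull check on the sleeve cemented in the white thumb slug: take the spring scale from its rubber mat, hook it from above over the wire loop of the puller that sticks out of the slug, and pull straight out in line with the slug until the yellow pointer stands at the red 12 newton mark (between 11 and 13), never past 15, and hold it there for a good second. Then ease the pull off slowly without letting the spring snap back, unhook the scale, and lay it flat with its window up on its mat again. Leave the other things on the cart where they are.

Things in the scene. Friction and masses are not known exactly. Their poses are not given: they have to be found in the camera images.
- scale: loose spring scale, 0.23 to 0.36 kg: aluminium box housing 170 mm long (x), 28 wide (y), 34 high (z), black end caps 12 x 32 x 38 mm, rear wire ring out to x = -122 mm. Origin: centre of the underside of the caps, mid housing; x points to the hook end, z up out of the window face. The pull axis runs along x, 19 mm above the origin. Starts on the mat, window up, hook end roughly towards the vise.
- scale_grip (a point): centre of the scale's black ribbed grip (52 mm long, 28 mm wide), the place to hold it: 35 mm behind the scale's origin along its x and on the pull axis (19 mm above the underside). Axes as the scale's.
- red_mark (a point): the red 12 N mark beside the window on the scale's top, between black marks every 2 N (5 mm); the yellow pointer starts 30 mm behind it (towards the rear ring) and moves with the hook rod towards the hook end. Axes as the scale's.
- plunger (a joint): how far the sprung hook rod is drawn out of the scale, in m, 0 to 0.052; the spring pulls 400 N per m, so 0.030 m is 12 N (the red mark), 0.0375 m is 15 N
- hook_throat (a point): middle of the hook's throat, on the sprung rod: 118 mm ahead of the scale's origin at rest, on the pull axis. The hook is a J of 5 mm wire in the scale's x-z plane, open downwards (-z): throat 15 mm long along x, free leg centred 10 mm ahead of this point and reaching 11.5 mm below it, underside of the crown 8.5 mm above it. Axes as the scale's.
- vise: dark cast iron bench vise bolted down, jaws 66 mm wide, about 115 mm high, 235 mm long, T-handle to its own -x. A white thumb slug, 38 mm diameter, 90 mm long, is clamped across it along its y axis, centred over the origin, its axis 98 mm up; the mouth with blue sleeve and puller looks to -y, and the pull goes to -y. Origin: centre of the foot, on the cart top.
- loop_bar (a point): middle of the outer bar of the puller's level wire loop, 98 mm up, 42 to 52 mm from the slug's mouth. 6 mm wire, 46 mm wide along the vise's x; inner bar 30 mm nearer the slug (24 mm clear between bars, 34 mm clear sideways). Axes as the vise's. The puller slides stiffly (1 N) to the vise's -y with 3 to 10 mm of play, which differs each time, until its collar catches behind the sleeve and holds.
- mat: black rubber mat fixed on the cart, 140 mm (its x) by 300 mm (its y), 3 mm thick; origin at the centre of its underside, on the cart top (the surface of the mat is 3 mm higher)
- tap_wrench: brass tap wrench lying on the cart, 190 mm long along its x, 16 mm high at its hub (42 mm with the tap chuck), origin at the centre of its underside; not to be moved
- depth_gauge: aluminium depth gauge lying on the cart, rule 150 mm along its x with an 80 mm crosspiece, up to 22 mm high, origin under the middle of the rule; not to be moved
- finger_insert: red plastic finger insert, a tube 25 mm in diameter and 26 mm high standing on the cart, origin at the centre of its underside; not to be moved
- resin_plug: green resin plug, a cylinder 31 mm in diameter and 50 mm high standing on the cart, origin at the centre of its underside; not to be moved

How it is judged:
By the outcome, as a careful person would: the job done as asked, in the order asked, and still so for the second after the job is handed in, with the robot touching nothing.
It also fails if it takes over 61 s, if anything falls off the work surface, if the arm or the gripper's body presses on something with over 40 N, if the wrist force passes 120 N, or if a joint passes its speed limit or range.

## Working session

There is one attempt and no reset: what is moved stays moved. The work goes in short steps, Python scripts to look and compute and a shell command to move; the robot and the scene stay as the last step left them, time stands still between calls to the robot, and variables do not carry over. Pictures are saved under pics/ and viewed, at most 10 in all, crops included, and the job is handed in when it is done.

```bash
ls; mkdir -p pics; cat > h.py <<'E'
import numpy as np, cv2
from plant import r
def und(c,px):
    px=np.asarray(px,float).reshape(-1,2)
    d=np.c_[(px[:,0]-c['cx'])/c['fx'],(px[:,1]-c['cy'])/c['fy']]
    u=d.copy()
    for _ in range(20): u=d/(1+c['k1']*(u**2).sum(1,keepdims=True))
    return u
def plane(c,px,z):
    u=und(c,px); D=np.c_[u,np.ones(len(u))]@c['R']; C=-c['R'].T@c['t']
    return C+D*((z-C[2])/D[:,2])[:,None]
def depth(c,px):
    px=np.asarray(px).reshape(-1,2); u=und(c,px)
    z=c['z_map'][px[:,1].astype(int),px[:,0].astype(int)]
    return (np.c_[u,np.ones(len(u))]*z[:,None]-c['t'])@c['R']
def proj(c,X):
    p=np.atleast_2d(X)@c['R'].T+c['t']; s=p[:,:2]/p[:,2:]
    s=s*(1+c['k1']*(s**2).sum(1,keepdims=True))
    return s*[c['fx'],c['fy']]+[c['cx'],c['cy']]
def save(c,n,box=None,k=1):
    im=c['image'][:,:,::-1]
    if box: im=im[box[1]:box[3],box[0]:box[2]]
    cv2.imwrite('pics/'+n+'.png',cv2.resize(im,None,fx=k,fy=k,interpolation=cv2.INTER_CUBIC))
E
python3 - <<'E'
from h import *
import pickle
cs={n:r.capture(n) for n in('top','side')}
pickle.dump(cs,open('c0.pkl','wb'))
for n,c in cs.items():
    save(c,n+'0',k=1.5); print(n,c['fx'],c['k1'],-c['R'].T@c['t'],c['R'].round(2).tolist())
s=r.observe();print(s)
E
```

```text
pics
top 443.6133528568015 -0.14976841247316747 [ 0.43124633 -0.00878347  1.01790443] [[0.01, -1.0, 0.02], [-0.99, -0.02, -0.14], [0.14, -0.02, -0.99]]
side 463.7712225486884 0.025913546548490346 [ 0.42755    -0.78673327  0.76156548] [[0.98, -0.21, -0.02], [-0.15, -0.64, -0.75], [0.15, 0.74, -0.66]]
{'t': 0.1, 'joints': array([ 1.09201707e+00,  3.42668354e-01,  1.52491057e+00,  1.74560904e-06,
        1.27539731e+00, -1.46005588e-01]), 'dq': array([-0.00045065, -0.00202512, -0.00142285,  0.00096218,  0.00017416,
       -0.00112434]), 'tau': array([ 1.88103964e-03, -4.32004881e+01, -2.44695121e+01,  7.19332066e-02,
        5.25683071e-02, -4.54742940e-05]), 'ee_pos': array([0.17132139, 0.49589785, 0.23711032]), 'orientation': array([-5.20241094e-01, -3.09778433e+00,  2.06705000e-03]), 'force': array([0.51154411, 0.03913353, 1.09609814]), 'moment': array([-0.03269571, -0.07088602, -0.06148255]), 'grip_force': 0.0, 'finger_gap': 0.09208352138688852}
```

View pics/top0.png

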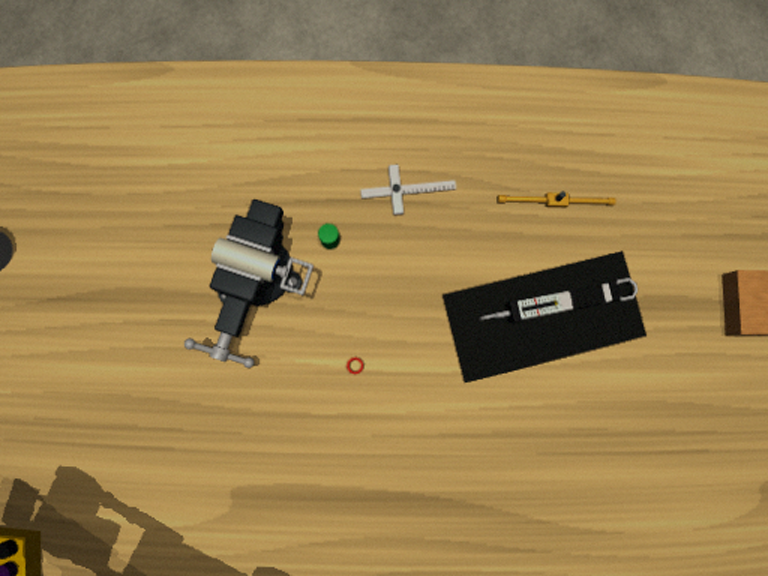

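View pics/side0.png

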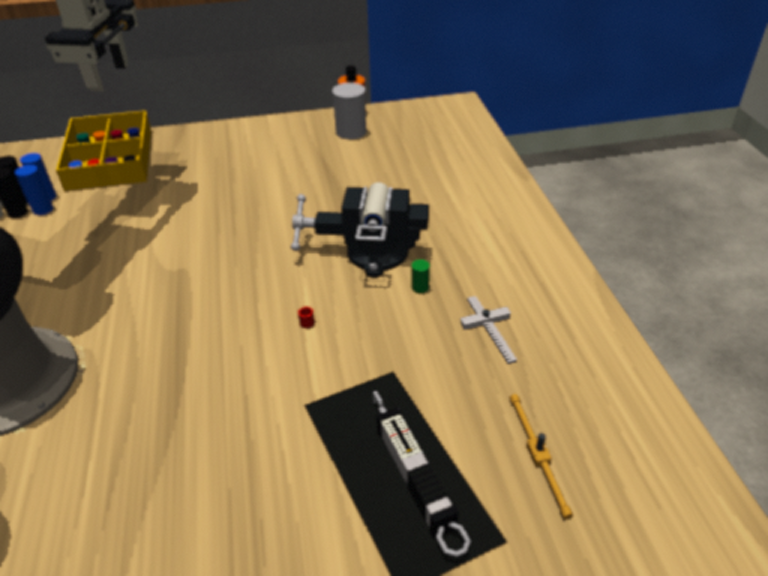

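```bash
python3 - <<'E'
from h import *
import pickle
cs=pickle.load(open('c0.pkl','rb'))
t,s=cs['top'],cs['side']
cr=lambda c,x,y,w,h,k:cv2.resize(c['image'][y:y+h,x:x+w,::-1],None,fx=k,fy=k,interpolation=cv2.INTER_CUBIC)
# scale crop 130x70 @6 top
a=cr(t,310,170,130,50,6); b=cr(t,130,150,130,50,6)
cv2.imwrite('pics/topcrop.png',np.vstack([a,b]))
a=cr(s,190,110,110,90,5); b=cr(s,230,250,110,120,3)
b=cr(s,235,255,90,120,4.5)[:450]
H=max(a.shape[0],b.shape[0]); p=lambda i:cv2.copyMakeBorder(i,0,H-i.shape[0],0,0,0)
b=b[:, :250] if False else b
m=np.hstack([cr(s,190,110,100,100,4),cr(s,235,255,100,115,4)[:400]])
cv2.imwrite('pics/sidecrop.png',m)
E
```

```text
(no output)
```

View pics/topcrop.png

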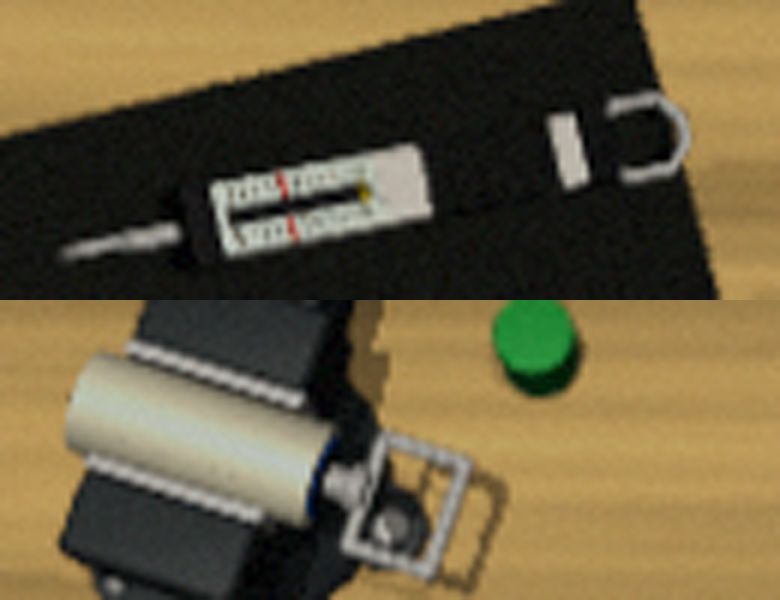

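View pics/sidecrop.png

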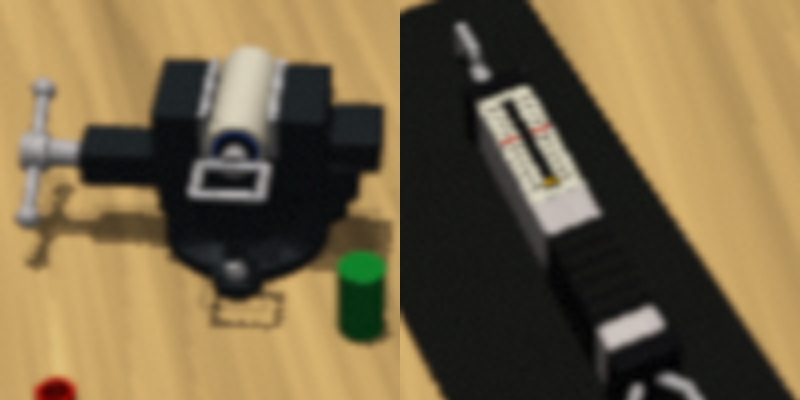

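```bash
cat > m1.py <<'E'
from h import *
import pickle
cs=pickle.load(open('c0.pkl','rb')); t,s=cs['top'],cs['side']
T=lambda p,oy:[((x-2.5)/6+310,(y-2.5)/6+170) if oy==0 else ((x-2.5)/6+130,(y-302.5)/6+150) for x,y in p]
ang=lambda v:np.degrees(np.arctan2(v[1],v[0]))
W=plane(t,T([(210,185),(415,145),(432,215),(228,258),(548,118),(572,113),(588,183),(562,190),(283,186),(293,230),(364,192)],0),.039)
print((W*1e3).round(1))
f=(W[0]+W[3])/2; b=(W[5]+W[6])/2; print('edges',ang(W[0]-W[1]),ang(W[3]-W[2]),'axis',ang(f-b),'len',np.linalg.norm(f-b),'mid',(f+b)/2)
rm=(W[8]+W[9])/2
H=plane(t,T([(60,252),(178,232)],0),.022);print('hook',H,ang(H[0]-H[1]))
L=plane(t,T([(467,460),(432,575),(385,437),(350,548)],1),.098)
print('loop',L.round(4)); ob=(L[0]+L[1])/2;ib=(L[2]+L[3])/2
print('ob',ob,'dir',ang(ob-ib),np.linalg.norm(ob-ib),'bar dir',ang(L[0]-L[1]),np.linalg.norm(L[0]-L[1]),ang(L[2]-L[3]),ang(L[0]-L[2]),ang(L[1]-L[3]))
S=plane(t,T([(105,355),(340,428),(70,450),(305,525)],1),.1);print('slug',ang(S[1]-S[0]),ang(S[3]-S[2]),((S[1]+S[3])/2).round(4))
# side view: loop outer bar/inner bar (crop4 off 190,110)
Q=lambda p,ox,oy:[((x-1.5)/4+ox,(y-1.5)/4+oy) for x,y in p]
L2=plane(s,Q([(190,195),(264,198),(197,163),(268,165)],190,110),.098);print('side loop',L2.round(4),'ob',L2[:2].mean(0).round(4))
W2=plane(s,Q([(477-400,100),(530-400,86),(551-400,236),(602-400,212),(508-400,140),(541-400,128),(548-400,182)],235,255),.039);print('side scale',(W2*1e3).round(1))
H2=plane(s,Q([(462-400,28),(482-400,74)],235,255),.022);print('hook side',H2)
print(proj(t,[[0.45,-.1,.039]]), 'depths', depth(t,[(358,205),(408,195)])[:,2], depth(s,[(245,290)]))
E
python3 m1.py
```

```text
[[ 548.1 -220.5   39. ]
 [ 564.3 -299.4   39. ]
 [ 537.9 -305.3   39. ]
 [ 520.8 -226.9   39. ]
 [ 575.5 -351.7   39. ]
 [ 577.5 -361.3   39. ]
 [ 550.8 -366.7   39. ]
 [ 548.  -356.4   39. ]
 [ 548.1 -248.2   39. ]
 [ 531.6 -251.8   39. ]
 [ 546.2 -279.3   39. ]]
edges 101.64485906612599 102.30035261545545 axis 101.96360343239041 len 0.14344246431605012 mid [ 0.54929568 -0.29385968  0.039     ]
hook [[ 0.52382193 -0.16641991  0.022     ]
 [ 0.53199615 -0.2115983   0.022     ]] 100.25569517224385
loop [[0.5878 0.0819 0.098 ]
 [0.547  0.0929 0.098 ]
 [0.5956 0.111  0.098 ]
 [0.556  0.1219 0.098 ]]
ob [0.5673885  0.08736338 0.098     ] dir -106.09947065303619 0.030259026870541005 bar dir -15.109083677239603 0.04228557861949315 -15.4386713676957 -104.90109112140934 -107.28768662152865
slug -106.47020973152094 -106.70739673154122 [0.5809 0.1322 0.1   ]
side loop [[0.5476 0.0952 0.098 ]
 [0.59   0.0823 0.098 ]
 [0.5573 0.1262 0.098 ]
 [0.599  0.1144 0.098 ]] ob [0.5688 0.0887 0.098 ]
side scale [[ 523.1 -222.7   39. ]
 [ 550.2 -219.9   39. ]
 [ 540.8 -306.1   39. ]
 [ 566.7 -298.6   39. ]
 [ 532.9 -249.4   39. ]
 [ 549.9 -245.9   39. ]
 [ 546.1 -277.    39. ]]
hook side [[ 0.52696834 -0.16181776  0.022     ]
 [ 0.53108126 -0.19377551  0.022     ]]
[[290.91546519 243.88804048]] depths [0.0417881  0.04358742] [[ 0.50535432 -0.21622692  0.00299245]]
```

```bash
python3 -m inch '[{"dx":0.02,"dy":-0.02,"yaw":-0.05},{"dx":0.28,"dy":-0.30,"yaw":-0.5},{"dx":0.28,"dy":-0.30,"yaw":-0.5},{"dx":0.28,"dy":-0.30,"yaw":-0.5},{"dx":0.28,"dy":-0.30,"yaw":-0.5},{"dx":0.28,"dy":-0.30,"yaw":-0.5},{"dx":0.28,"dy":-0.30,"yaw":-0.5},{"dx":0.28,"dy":-0.30,"yaw":-0.5},{"dx":0.28,"dy":-0.30,"yaw":-0.5},{"dx":0.28,"dy":-0.30,"yaw":-0.5},{"dx":0.28,"dy":-0.30,"yaw":-0.5}]' 80; python3 -m inch '[{"dx":0.107,"dy":-0.523,"yaw":-0.528},{"dx":0.107,"dy":-0.523,"yaw":-0.528},{"dx":0.107,"dy":-0.523,"yaw":-0.528},{"dx":0.107,"dy":-0.523,"yaw":-0.528},{"dx":0.107,"dy":-0.523,"yaw":-0.528},{"dx":0.107,"dy":-0.523,"yaw":-0.528},{"dx":0.107,"dy":-0.523,"yaw":-0.528},{"dx":0.107,"dy":-0.523,"yaw":-0.528},{"dx":0.107,"dy":-0.523,"yaw":-0.528},{"dx":0.107,"dy":-0.523,"yaw":-0.528},{"dx":0.107,"dy":-0.523,"yaw":-0.528},{"dx":0.107,"dy":-0.523,"yaw":-0.528}]'
```

```text
schema error: expected keys dx, dy, dz, yaw
schema error: expected keys dx, dy, dz, yaw
```

```bash
python3 -m inch '[{"dx":0.02,"dy":-0.02,"dz":0,"yaw":-0.05},{"dx":0.28,"dy":-0.30,"dz":0,"yaw":-0.5},{"dx":0.28,"dy":-0.30,"dz":0,"yaw":-0.5},{"dx":0.28,"dy":-0.30,"dz":0,"yaw":-0.5},{"dx":0.28,"dy":-0.30,"dz":0,"yaw":-0.5},{"dx":0.28,"dy":-0.30,"dz":0,"yaw":-0.5},{"dx":0.28,"dy":-0.30,"dz":0,"yaw":-0.5},{"dx":0.28,"dy":-0.30,"dz":0,"yaw":-0.5},{"dx":0.28,"dy":-0.30,"dz":0,"yaw":-0.5},{"dx":0.28,"dy":-0.30,"dz":0,"yaw":-0.5},{"dx":0.28,"dy":-0.30,"dz":0,"yaw":-0.5}]' 80; python3 -m inch '[{"dx":0.107,"dy":-0.523,"dz":-0.1,"yaw":-0.528},{"dx":0.107,"dy":-0.523,"dz":-0.1,"yaw":-0.528},{"dx":0.107,"dy":-0.523,"dz":-0.1,"yaw":-0.528},{"dx":0.107,"dy":-0.523,"dz":-0.1,"yaw":-0.528},{"dx":0.107,"dy":-0.523,"dz":-0.1,"yaw":-0.528},{"dx":0.107,"dy":-0.523,"dz":-0.1,"yaw":-0.528},{"dx":0.107,"dy":-0.523,"dz":-0.1,"yaw":-0.528},{"dx":0.107,"dy":-0.523,"dz":-0.1,"yaw":-0.528},{"dx":0.107,"dy":-0.523,"dz":-0.1,"yaw":-0.528},{"dx":0.107,"dy":-0.523,"dz":-0.1,"yaw":-0.528},{"dx":0.107,"dy":-0.523,"dz":-0.1,"yaw":-0.528},{"dx":0.107,"dy":-0.523,"dz":-0.1,"yaw":-0.528}]'
```

```text
t: 1.2
ee_pos: [0.4513, 0.1959, 0.2372]
orientation: [-1.273, -2.871, 0.001]
force: [-0.5, 1.0, 0.4]
finger_gap: 0.0735
grip_force: 0.0
t: 2.4
ee_pos: [0.5585, -0.3297, 0.1356]
orientation: [-1.979, -2.439, 0.001]
force: [-0.3, 0.6, -0.6]
finger_gap: 0.0734
grip_force: 0.0
```

```bash
python3 -m inch '[{"dx":-0.001,"dy":0.003,"dz":-0.03,"yaw":0},{"dx":-0.001,"dy":0.003,"dz":-0.06,"yaw":0},{"dx":-0.001,"dy":0.003,"dz":-0.08,"yaw":0},{"dx":-0.001,"dy":0.003,"dz":-0.1,"yaw":0},{"dx":-0.001,"dy":0.003,"dz":-0.11,"yaw":0},{"dx":-0.001,"dy":0.003,"dz":-0.118,"yaw":0},{"dx":-0.001,"dy":0.003,"dz":-0.118,"yaw":0},{"dx":-0.001,"dy":0.003,"dz":-0.118,"yaw":0}]'; python3 -m inch '[{"dx":0,"dy":0,"dz":0,"yaw":0},{"dx":0,"dy":0,"dz":0,"yaw":0},{"dx":0,"dy":0,"dz":0,"yaw":0},{"dx":0,"dy":0,"dz":0,"yaw":0},{"dx":0,"dy":0,"dz":0,"yaw":0},{"dx":0,"dy":0,"dz":0,"yaw":0},{"dx":0,"dy":0,"dz":0,"yaw":0},{"dx":0,"dy":0,"dz":0,"yaw":0},{"dx":0,"dy":0,"dz":0,"yaw":0},{"dx":0,"dy":0,"dz":0,"yaw":0}]' 0
```

```text
t: 3.2
ee_pos: [0.5581, -0.3236, 0.0206]
orientation: [1.975, 2.442, 0.0]
force: [0.9, -0.1, -0.3]
finger_gap: 0.0735
grip_force: 0.0
t: 4.2
ee_pos: [0.5574, -0.3238, 0.0197]
orientation: [-1.976, -2.442, 0.0]
force: [-1.7, -0.2, 1.0]
finger_gap: 0.0277
grip_force: 30.0
```

```bash
python3 -m inch '[{"dx":0,"dy":0,"dz":0.005,"yaw":0},{"dx":0,"dy":0,"dz":0.02,"yaw":0},{"dx":0,"dy":0,"dz":0.04,"yaw":0},{"dx":0,"dy":0,"dz":0.07,"yaw":0},{"dx":0,"dy":0,"dz":0.1,"yaw":0},{"dx":0,"dy":0.01,"dz":0.12,"yaw":-0.02},{"dx":-0.005,"dy":0.04,"dz":0.13,"yaw":-0.09},{"dx":-0.01,"dy":0.075,"dz":0.13,"yaw":-0.16},{"dx":-0.015,"dy":0.11,"dz":0.13,"yaw":-0.23},{"dx":-0.02,"dy":0.14,"dz":0.13,"yaw":-0.3},{"dx":-0.025,"dy":0.17,"dz":0.13,"yaw":-0.37},{"dx":-0.03,"dy":0.2,"dz":0.13,"yaw":-0.44}]'; python3 -m inch '[{"dx":0,"dy":0.02,"dz":0,"yaw":-0.03},{"dx":0,"dy":0.03,"dz":0,"yaw":-0.054},{"dx":0,"dy":0.035,"dz":0,"yaw":-0.054},{"dx":0,"dy":0.035,"dz":0,"yaw":-0.054},{"dx":0,"dy":0.035,"dz":0,"yaw":-0.054},{"dx":0,"dy":0.035,"dz":0,"yaw":-0.054}]'
python3 - <<'E'
from h import *
import pickle
cs={n:r.capture(n) for n in('top','side')}
pickle.dump(cs,open('c1.pkl','wb'))
cr=lambda c,x,y,w,h,k:cv2.resize(c['image'][y:y+h,x:x+w,::-1],None,fx=k,fy=k,interpolation=cv2.INTER_CUBIC)
cv2.imwrite('pics/s1.png',np.vstack([cr(cs['top'],160,150,130,50,6),cr(cs['side'],190,105,130,50,6)]))
s=r.observe();print(s['ee_pos'],s['orientation'],s['force'],s['t'],s['finger_gap'])
E
```

```text
t: 5.4
ee_pos: [0.5274, -0.1225, 0.151]
orientation: [2.463, 1.948, 0.001]
force: [0.6, 0.9, -1.0]
finger_gap: 0.0275
grip_force: 30.0
t: 6.0
ee_pos: [0.5276, -0.0895, 0.1498]
orientation: [2.514, 1.884, 0.0]
force: [0.2, -0.2, -2.3]
finger_gap: 0.0279
grip_force: 30.0
[ 0.527486   -0.08938271  0.14969733] [ 2.51410806e+00  1.88378178e+00 -6.36135253e-05] [ 0.41501663 -0.52193512 -2.23531162] 6.1 0.027304212881167623
```

View pics/s1.png

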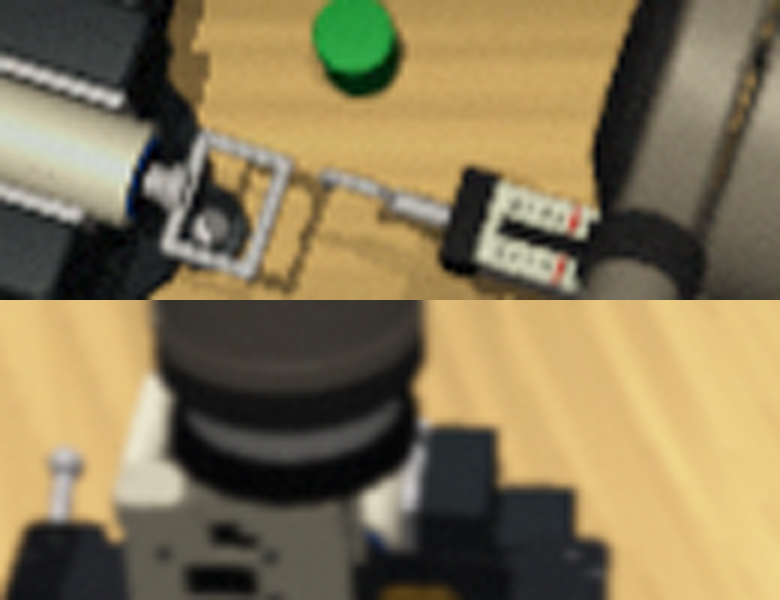

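```bash
python3 - <<'E'
from h import *
import pickle
t=pickle.load(open('c1.pkl','rb'))['top']
T=lambda p:[((x-2.5)/6+160,(y-2.5)/6+150) for x,y in p]
ang=lambda v:np.degrees(np.arctan2(v[1],v[0]))
L=plane(t,T([(288,160),(250,275),(207,135),(170,245)]),.098); print(L.round(4),L[:2].mean(0))
F=plane(t,T([(325,176)]),.163)[0]; S=plane(t,T([(385,193)]),.163)[0]; R=plane(t,T([(447,215)]),.154)[0];print('tip',F,S,'rod',R)
W=plane(t,T([(505,182),(580,207),(480,252),(565,285),(575,220),(562,270)]),.169);print(W.round(4),ang(W[0]-W[1]),ang(W[2]-W[3]),ang(W[0]-W[2]),ang(W[4]-W[5]))
C=plane(t,T([(468,168),(443,262),(503,175),(475,275)]),.171);print('cap',C.round(4),ang(C[0]-C[1]),ang(C[2]-C[3]))
f=C[:2].mean(0);print('axis cap->tip',ang(F-f), np.linalg.norm(F-f))
for p in [(360,186),(345,182),(480,200),(462,230),(500,240),(530,195),(545,265)]:
    print(p,depth(t,np.array(T([p]))+.5)[0].round(4))
u=r.observe()['orientation'];print(2*ang(u)-90)
E
```

```text
[[0.5878 0.0815 0.098 ]
 [0.547  0.0936 0.098 ]
 [0.5963 0.1103 0.098 ]
 [0.5571 0.1219 0.098 ]] [0.56738553 0.08753715 0.098     ]
tip [0.5716507  0.06290148 0.163     ] [0.56635983 0.0432236  0.163     ] rod [0.56080056 0.02324781 0.154     ]
[[ 0.5696  0.0042  0.169 ]
 [ 0.5619 -0.0202  0.169 ]
 [ 0.5467  0.0118  0.169 ]
 [ 0.5364 -0.0157  0.169 ]
 [ 0.5576 -0.0186  0.169 ]
 [ 0.5413 -0.0146  0.169 ]] 72.2765891011226 69.53347268552797 -18.408091228168335 -13.612416267052451
cap [[0.5737 0.0162 0.171 ]
 [0.543  0.0236 0.171 ]
 [0.5716 0.0048 0.171 ]
 [0.5389 0.0132 0.171 ]] -13.577614881083601 -14.425773108885167
axis cap->tip 72.80310862232967 0.045743622345719666
(360, 186) [0.5671 0.0502 0.1657]
(345, 182) [0.5689 0.0554 0.1622]
(480, 200) [0.5624 0.0111 0.1706]
(462, 230) [0.5522 0.0167 0.1729]
(500, 240) [0.5492 0.0044 0.1724]
(530, 195) [ 0.5642 -0.005   0.1711]
(545, 265) [ 0.5415 -0.0101  0.1718]
-16.31270879528175
```

```bash
python3 -m inch '[{"dx":0,"dy":0.01,"dz":0,"yaw":0},{"dx":0,"dy":0.025,"dz":0,"yaw":0},{"dx":0,"dy":0.035,"dz":0,"yaw":0},{"dx":0,"dy":0.0375,"dz":0,"yaw":0},{"dx":0,"dy":0.0375,"dz":0,"yaw":0},{"dx":0,"dy":0.0375,"dz":-0.01,"yaw":0},{"dx":0,"dy":0.0375,"dz":-0.02,"yaw":0},{"dx":0,"dy":0.0375,"dz":-0.025,"yaw":0},{"dx":0,"dy":0.0375,"dz":-0.025,"yaw":0},{"dx":0,"dy":0.0375,"dz":-0.025,"yaw":0}]'
python3 - <<'E'
from h import *
c=r.capture('top')
import pickle; pickle.dump(c,open('c2.pkl','wb'))
save(c,'t2',(150,145,280,215),6)
E
```

```text
t: 7.1
ee_pos: [0.5275, -0.0515, 0.1245]
orientation: [-2.514, -1.884, 0.0]
force: [-0.0, 0.4, -1.9]
finger_gap: 0.0277
grip_force: 30.0
```

View pics/t2.png

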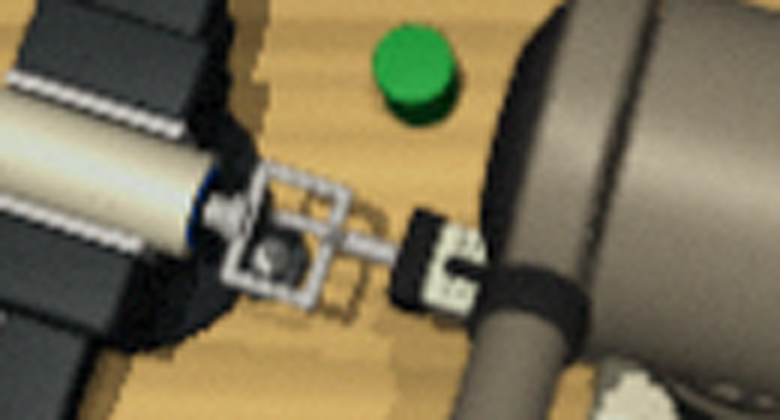

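```bash
python3 - <<'E'
from h import *
import pickle
t=pickle.load(open('c2.pkl','rb'))
T=lambda p:[((x-2.5)/6+150,(y-2.5)/6+145) for x,y in p]
F=plane(t,T([(273,220)]),.138)[0]
L=plane(t,T([(350,192),(312,302),(262,165),(226,275)]),.098)
d=np.array([.281,.96,0]);n=np.array([.96,-.281,0]);b=L[:2].mean(0)
print(F,b,(F-b)@d,(F-b)@n)
C=plane(t,T([(424,210),(396,305)]),.146).mean(0);print((C+.033*d-b)@d,(C-b)@n)
E
```

```text
[0.57041996 0.10245056 0.138     ] [0.56756802 0.08684199 0.098     ] 0.015785630171481924 -0.0016481438554506946
0.00011523837612518117 -0.0010235960999895495
```

```bash
python3 -m inch '[{"dx":0.001,"dy":-0.0003,"dz":-0.006,"yaw":0},{"dx":0.001,"dy":-0.0003,"dz":-0.012,"yaw":0},{"dx":0.001,"dy":-0.0003,"dz":-0.018,"yaw":0},{"dx":0.001,"dy":-0.0003,"dz":-0.024,"yaw":0},{"dx":0.001,"dy":-0.0003,"dz":-0.029,"yaw":0},{"dx":0.001,"dy":-0.0003,"dz":-0.029,"yaw":0},{"dx":0.001,"dy":-0.0003,"dz":-0.029,"yaw":0},{"dx":0.001,"dy":-0.0003,"dz":-0.029,"yaw":0}]'
cat > f.py <<'E'
from h import *
import sys
d=np.array([.281,.96,0])
F=[];P=[]
for _ in range(int(sys.argv[1]) if len(sys.argv)>1 else 4):
    c=r.capture('top'); o=r.observe();F.append(o['force']);P.append(o['ee_pos'])
F=np.array(F);P=np.mean(P,0)
print(o['t'],'F',F.mean(0).round(2),'along',(F@d).round(2),(F@d).mean().round(2),'P',P.round(4),'along',(P@d).round(4),'gap',o['finger_gap'])
c['image'];save(c,'last',(150,145,280,215),6)
save(r.capture('side'),'lastside',(170,90,300,180),6)
E
python3 f.py 4
```

```text
t: 7.95
ee_pos: [0.5287, -0.0516, 0.096]
orientation: [2.513, 1.884, 0.001]
force: [-0.3, -0.2, -2.3]
finger_gap: 0.0278
grip_force: 30.0
8.15 F [-0.39  0.25 -1.83] along [-0.45 -0.07  0.47  0.58] 0.13 P [ 0.5287 -0.0516  0.096 ] along 0.099 gap 0.027541000330307656
```

View pics/last.png

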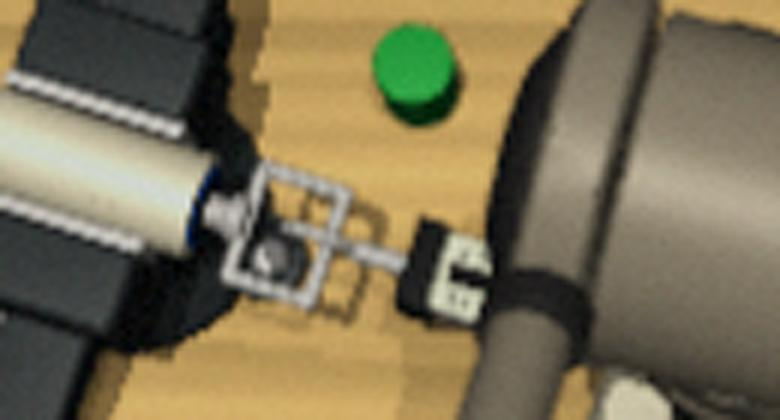

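```bash
python3 -m inch '[{"dx":-0.0008,"dy":-0.0029,"dz":0,"yaw":0},{"dx":-0.0017,"dy":-0.0058,"dz":0,"yaw":0},{"dx":-0.0025,"dy":-0.0086,"dz":0,"yaw":0},{"dx":-0.0034,"dy":-0.0115,"dz":0,"yaw":0},{"dx":-0.0042,"dy":-0.0144,"dz":0,"yaw":0},{"dx":-0.0051,"dy":-0.0173,"dz":0,"yaw":0},{"dx":-0.0051,"dy":-0.0173,"dz":0,"yaw":0}]'; python3 f.py 8;  python3 -m inch '[{"dx":-0.0008,"dy":-0.0029,"dz":0,"yaw":0},{"dx":-0.0017,"dy":-0.0058,"dz":0,"yaw":0},{"dx":-0.0025,"dy":-0.0086,"dz":0,"yaw":0},{"dx":-0.0025,"dy":-0.0086,"dz":0,"yaw":0},{"dx":-0.0025,"dy":-0.0086,"dz":0,"yaw":0}]'; python3 f.py 8
```

```text
t: 8.9
ee_pos: [0.5233, -0.0691, 0.0957]
orientation: [-2.514, -1.884, -0.0]
force: [-0.1, 2.8, -2.5]
finger_gap: 0.0279
grip_force: 30.0
9.3 F [ 0.66  1.54 -2.47] along [0.99 1.85 2.   1.76 2.01 1.41 1.78 1.54] 1.67 P [ 0.5234 -0.0688  0.0957] along 0.081 gap 0.028022038617656134
t: 9.85
ee_pos: [0.5209, -0.0774, 0.0957]
orientation: [-2.514, -1.884, -0.0]
force: [1.5, 4.2, -3.6]
finger_gap: 0.0275
grip_force: 30.0
10.25 F [ 1.41  4.87 -2.3 ] along [4.35 5.81 4.71 5.04 4.97 5.17 5.39 5.11] 5.07 P [ 0.5209 -0.0773  0.0957] along 0.0721 gap 0.028065185976855655
```

```bash
python3 -m inch '[{"dx":-0.0008,"dy":-0.0029,"dz":0,"yaw":0},{"dx":-0.0017,"dy":-0.0058,"dz":0,"yaw":0},{"dx":-0.0025,"dy":-0.0086,"dz":0,"yaw":0},{"dx":-0.0034,"dy":-0.0115,"dz":0,"yaw":0},{"dx":-0.0037,"dy":-0.0125,"dz":0,"yaw":0},{"dx":-0.0037,"dy":-0.0125,"dz":0,"yaw":0},{"dx":-0.0037,"dy":-0.0125,"dz":0,"yaw":0}]'; python3 f.py 8
```

```text
t: 11.0
ee_pos: [0.5173, -0.0891, 0.0957]
orientation: [-2.513, -1.884, -0.002]
force: [2.8, 9.4, -2.6]
finger_gap: 0.0281
grip_force: 30.0
11.4 F [ 2.92  9.39 -2.92] along [10.1   9.61 10.53  9.82  9.91  9.63  9.7   9.39] 9.83 P [ 0.5174 -0.089   0.0957] along 0.0599 gap 0.0277348556808843
```

View pics/last.png

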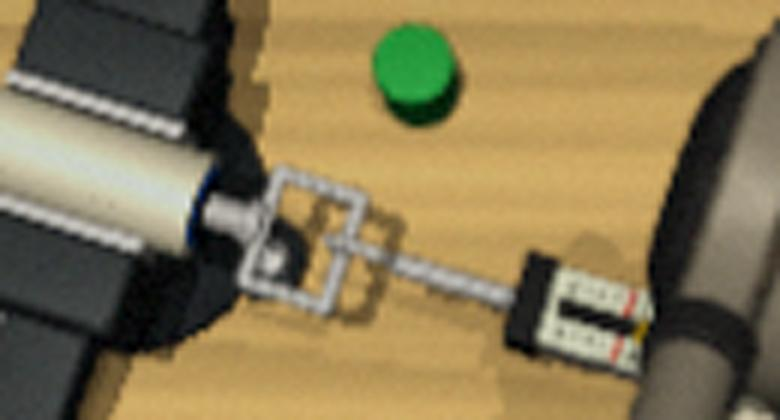

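View pics/lastside.png

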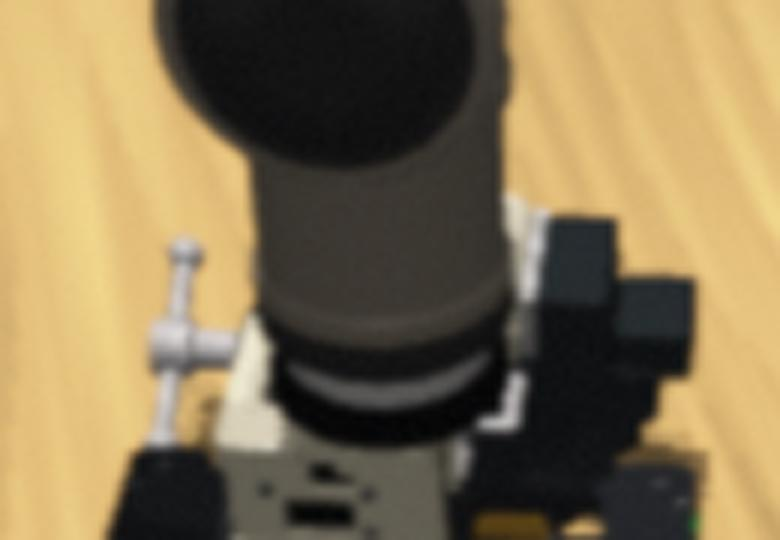

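```bash
python3 -m inch '[{"dx":-0.0004,"dy":-0.0014,"dz":0,"yaw":0},{"dx":-0.0008,"dy":-0.0028,"dz":0,"yaw":0},{"dx":-0.0012,"dy":-0.0042,"dz":0,"yaw":0},{"dx":-0.0016,"dy":-0.0055,"dz":0,"yaw":0},{"dx":-0.0016,"dy":-0.0055,"dz":0,"yaw":0},{"dx":-0.0016,"dy":-0.0055,"dz":0,"yaw":0}]'; python3 f.py 8
python3 - <<'E'
from h import *
c=r.capture('top');im=c['image'];R,G,B=[im[...,i].astype(int) for i in range(3)]
box=np.zeros(R.shape,bool);box[185:215,235:275]=1
for n,m in (('red',(R>G+60)&(R>B+50)),('yel',(R>G+10)&(G>B+50)&(R>130))):
    ys,xs=np.nonzero(m&box);print(n,list(zip(xs.tolist(),ys.tolist())));
    if len(xs): print(plane(c,[[xs.mean(),ys.mean()]],.115)@[.281,.96,0])
    if n=='red': print(xs.mean(),ys.mean())
save(c,'p',(225,170,285,220),12)
E
```

```text
t: 12.05
ee_pos: [0.5158, -0.0941, 0.0956]
orientation: [-2.513, -1.883, -0.003]
force: [3.7, 11.6, -3.4]
finger_gap: 0.0276
grip_force: 30.0
12.45 F [ 3.46 10.86 -2.93] along [12.31 10.89 11.95 11.25 12.02 11.22 10.54 11.04] 11.4 P [ 0.5158 -0.0941  0.0956] along 0.0546 gap 0.027820917801441705
red [(257, 195), (257, 196), (255, 203), (255, 204)]
[0.13125994]
256.0 199.5
yel [(235, 185), (236, 185), (237, 185), (238, 185), (239, 185), (240, 185), (241, 185), (242, 185), (243, 185), (244, 185), (245, 185), (246, 185), (247, 185), (248, 185), (249, 185), (250, 185), (251, 185), (252, 185), (253, 185), (254, 185), (255, 185), (256, 185), (257, 185), (258, 185), (259, 185), (260, 185), (261, 185), (235, 186), (236, 186), (237, 186), (238, 186), (239, 186), (240, 186), (241, 186), (242, 186), (243, 186), (244, 186), (245, 186), (246, 186), (247, 186), (248, 186), (249, 186), (250, 186), (251, 186), (252, 186), (253, 186), (254, 186), (255, 186), (256, 186), (257, 186), (258, 186), (259, 186), (260, 186), (261, 186), (235, 187), (236, 187), (237, 187), (238, 187), (239, 187), (240, 187), 
[... 2648 characters left out ...]
2), (247, 212), (248, 212), (249, 212), (250, 212), (251, 212), (252, 212), (253, 212), (254, 212), (255, 212), (256, 212), (257, 212), (235, 213), (236, 213), (237, 213), (238, 213), (239, 213), (240, 213), (241, 213), (242, 213), (243, 213), (244, 213), (245, 213), (246, 213), (247, 213), (248, 213), (249, 213), (250, 213), (251, 213), (252, 213), (253, 213), (254, 213), (255, 213), (256, 213), (257, 213), (235, 214), (236, 214), (237, 214), (238, 214), (239, 214), (240, 214), (241, 214), (242, 214), (243, 214), (244, 214), (245, 214), (246, 214), (247, 214), (248, 214), (249, 214), (250, 214), (251, 214), (252, 214), (253, 214), (254, 214), (255, 214), (256, 214), (257, 214)]
[0.14939839]
```

View pics/p.png

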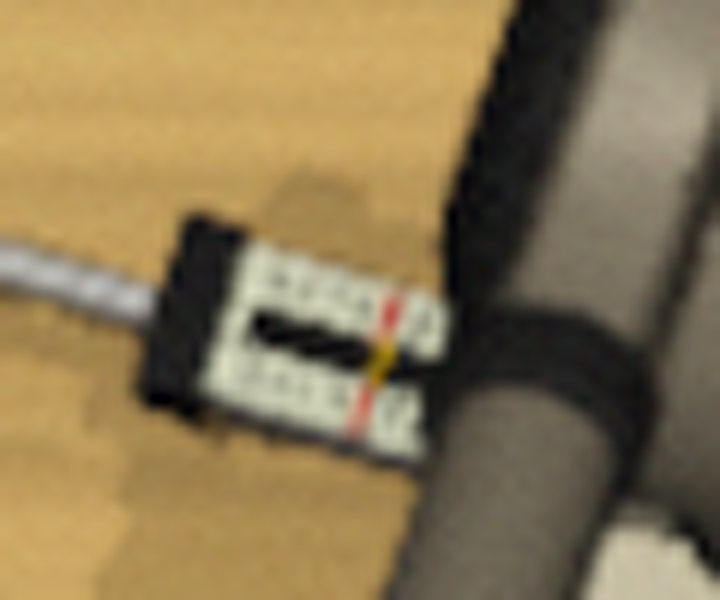

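```bash
python3 -m inch '[{"dx":-0.0002,"dy":-0.0008,"dz":0,"yaw":0},{"dx":-0.0002,"dy":-0.0008,"dz":0,"yaw":0},{"dx":-0.0002,"dy":-0.0008,"dz":0,"yaw":0},{"dx":-0.0002,"dy":-0.0008,"dz":0,"yaw":0},{"dx":-0.0002,"dy":-0.0008,"dz":0,"yaw":0},{"dx":-0.0002,"dy":-0.0008,"dz":0,"yaw":0},{"dx":-0.0002,"dy":-0.0008,"dz":0,"yaw":0},{"dx":-0.0002,"dy":-0.0008,"dz":0,"yaw":0},{"dx":-0.0002,"dy":-0.0008,"dz":0,"yaw":0},{"dx":-0.0002,"dy":-0.0008,"dz":0,"yaw":0},{"dx":-0.0002,"dy":-0.0008,"dz":0,"yaw":0},{"dx":-0.0002,"dy":-0.0008,"dz":0,"yaw":0}]'; python3 f.py 16
```

```text
t: 13.75
ee_pos: [0.5156, -0.0949, 0.0956]
orientation: [-2.513, -1.883, -0.003]
force: [4.5, 11.1, -3.2]
finger_gap: 0.0276
grip_force: 30.0
14.55 F [ 3.58 11.5  -2.92] along [12.27 11.37 11.77 12.21 11.88 11.85 12.47 13.32 11.86 12.65 12.39 11.65
 11.56 11.58 12.07 11.88] 12.05 P [ 0.5156 -0.0948  0.0956] along 0.0538 gap 0.02795823455297218
```

```bash
python3 -m inch '[{"dx":0.0004,"dy":0.0014,"dz":0,"yaw":0},{"dx":0.0008,"dy":0.0028,"dz":0,"yaw":0},{"dx":0.0012,"dy":0.0042,"dz":0,"yaw":0},{"dx":0.0016,"dy":0.0056,"dz":0,"yaw":0},{"dx":0.002,"dy":0.007,"dz":0,"yaw":0},{"dx":0.0024,"dy":0.0084,"dz":0,"yaw":0},{"dx":0.0029,"dy":0.0098,"dz":0,"yaw":0},{"dx":0.0033,"dy":0.0112,"dz":0,"yaw":0},{"dx":0.0037,"dy":0.0126,"dz":0,"yaw":0},{"dx":0.0041,"dy":0.014,"dz":0,"yaw":0},{"dx":0.0045,"dy":0.0154,"dz":0,"yaw":0},{"dx":0.0048,"dy":0.0163,"dz":0,"yaw":0}]';python3 -m inch '[{"dx":0.0004,"dy":0.0014,"dz":0,"yaw":0},{"dx":0.0008,"dy":0.0028,"dz":0,"yaw":0},{"dx":0.0012,"dy":0.0042,"dz":0,"yaw":0},{"dx":0.0016,"dy":0.0056,"dz":0,"yaw":0},{"dx":0.002,"dy":0.007,"dz":0,"yaw":0},{"dx":0.0024,"dy":0.0084,"dz":0,"yaw":0},{"dx":0.0029,"dy":0.0098,"dz":0,"yaw":0},{"dx":0.0033,"dy":0.0112,"dz":0,"yaw":0},{"dx":0.0037,"dy":0.0126,"dz":0,"yaw":0},{"dx":0.0041,"dy":0.014,"dz":0,"yaw":0},{"dx":0.0045,"dy":0.0154,"dz":0,"yaw":0},{"dx":0.0048,"dy":0.0163,"dz":0,"yaw":0}]'; python3 f.py 6
python3 - <<'E'
from h import *
c=r.capture('top')
# bright wire pixels of loop: print cap front and loop outer-bar along-coords by metal mask at expected line
d=np.array([.281,.96,0]);n=np.array([.96,-.281,0])
p=r.observe()['ee_pos']
base=p+d*.147; 
im=c['image']
for off in(-.012,.012):
  row=[]
  for a in np.arange(-.02,.04,.002):
    u=proj(c,np.r_[(base+n*off+d*a)[:2],.098])[0]
    v=cv2.getRectSubPix(im,(1,1),(float(u[0]),float(u[1])))[0,0]; row.append(int(v[2]))
  print(off,row)
E
```

```text
t: 15.8
ee_pos: [0.5202, -0.0797, 0.0957]
orientation: [-2.513, -1.885, -0.0]
force: [1.3, 5.6, -2.0]
finger_gap: 0.0278
grip_force: 30.0
t: 17.0
ee_pos: [0.5251, -0.0638, 0.0958]
orientation: [2.513, 1.885, -0.0]
force: [-0.7, 0.9, -1.0]
finger_gap: 0.0279
grip_force: 30.0
17.3 F [ 0.17  0.44 -2.43] along [0.17 0.49 0.93 0.24 0.4  0.57] 0.47 P [ 0.525  -0.0637  0.0957] along 0.0864 gap 0.02780859899867422
-0.012 [79, 80, 82, 74, 52, 45, 48, 76, 85, 83, 81, 102, 149, 166, 116, 86, 94, 79, 39, 30, 34, 57, 118, 186, 190, 167, 119, 158, 164, 91]
0.012 [95, 97, 97, 80, 62, 55, 59, 59, 59, 62, 61, 103, 162, 162, 115, 77, 72, 74, 64, 59, 72, 98, 98, 99, 99, 97, 113, 153, 154, 77]
```

```bash
python3 -m inch '[{"dx":0.0005,"dy":0.0018,"dz":0,"yaw":0},{"dx":0.001,"dy":0.0036,"dz":0,"yaw":0},{"dx":0.001,"dy":0.0036,"dz":0,"yaw":0},{"dx":0.001,"dy":0.0036,"dz":0.005,"yaw":0},{"dx":0.001,"dy":0.0036,"dz":0.01,"yaw":0},{"dx":0.001,"dy":0.0036,"dz":0.015,"yaw":0},{"dx":0.001,"dy":0.0036,"dz":0.022,"yaw":0},{"dx":0.001,"dy":0.0036,"dz":0.03,"yaw":0},{"dx":0.001,"dy":0.0036,"dz":0.04,"yaw":0},{"dx":0.001,"dy":0.0036,"dz":0.05,"yaw":0},{"dx":0.001,"dy":0.0036,"dz":0.05,"yaw":0}]';python3 -m inch '[{"dx":0,"dy":-0.01,"dz":0,"yaw":0},{"dx":0.002,"dy":-0.03,"dz":0,"yaw":0.04},{"dx":0.005,"dy":-0.06,"dz":0,"yaw":0.1},{"dx":0.01,"dy":-0.09,"dz":0,"yaw":0.17},{"dx":0.014,"dy":-0.12,"dz":0,"yaw":0.24},{"dx":0.018,"dy":-0.15,"dz":0,"yaw":0.3},{"dx":0.022,"dy":-0.18,"dz":0,"yaw":0.36},{"dx":0.026,"dy":-0.21,"dz":0,"yaw":0.42},{"dx":0.029,"dy":-0.24,"dz":0,"yaw":0.47},{"dx":0.031,"dy":-0.258,"dz":0,"yaw":0.494},{"dx":0.031,"dy":-0.263,"dz":0,"yaw":0.494},{"dx":0.031,"dy":-0.263,"dz":0,"yaw":0.494}]';python3 -m inch '[{"dx":0,"dy":0,"dz":-0.02,"yaw":0},{"dx":0,"dy":0,"dz":-0.045,"yaw":0},{"dx":0,"dy":0,"dz":-0.07,"yaw":0},{"dx":0,"dy":0,"dz":-0.09,"yaw":0},{"dx":0,"dy":0,"dz":-0.105,"yaw":0},{"dx":0,"dy":0,"dz":-0.113,"yaw":0},{"dx":0,"dy":0,"dz":-0.118,"yaw":0},{"dx":0,"dy":0,"dz":-0.118,"yaw":0},{"dx":0,"dy":0,"dz":-0.118,"yaw":0}]'; python3 f.py 4
```

```text
t: 18.5
ee_pos: [0.527, -0.0603, 0.1476]
orientation: [2.511, 1.883, 0.003]
force: [0.3, -0.3, -2.6]
finger_gap: 0.0278
grip_force: 30.0
t: 19.7
ee_pos: [0.5563, -0.3237, 0.1448]
orientation: [-1.978, -2.439, -0.0]
force: [-0.5, 0.7, -1.7]
finger_gap: 0.0272
grip_force: 30.0
t: 20.6
ee_pos: [0.5575, -0.3234, 0.0286]
orientation: [1.975, 2.441, 0.0]
force: [-0.0, -0.2, -1.7]
finger_gap: 0.0278
grip_force: 30.0
20.8 F [ 0.11  0.13 -2.22] along [ 0.14  0.37  0.34 -0.23] 0.16 P [ 0.5574 -0.3234  0.0286] along -0.1538 gap 0.027912386494847057
```

Still 9 mm above the mat; lower gently until the force shows contact.

```bash
python3 -m inch '[{"dx":0,"dy":0,"dz":-0.003,"yaw":0},{"dx":0,"dy":0,"dz":-0.006,"yaw":0},{"dx":0,"dy":0,"dz":-0.0075,"yaw":0},{"dx":0,"dy":0,"dz":-0.0085,"yaw":0},{"dx":0,"dy":0,"dz":-0.0085,"yaw":0},{"dx":0,"dy":0,"dz":-0.0085,"yaw":0}]';python3 f.py 4
```

```text
t: 21.45
ee_pos: [0.5568, -0.323, 0.0197]
orientation: [-1.976, -2.442, 0.0]
force: [-3.4, 1.5, 6.3]
finger_gap: 0.0279
grip_force: 30.0
21.65 F [-3.72  2.23  5.97] along [0.74 0.79 1.84 1.  ] 1.09 P [ 0.5568 -0.323   0.0197] along -0.1536 gap 0.027829635214560274
```

```bash
python3 -m inch '[{"dx":0,"dy":0,"dz":0.0006,"yaw":0},{"dx":0,"dy":0,"dz":0.0006,"yaw":0},{"dx":0,"dy":0,"dz":0.0006,"yaw":0}]'; python3 f.py 3; python3 -m inch '[{"dx":0,"dy":0,"dz":0.0006,"yaw":0},{"dx":0,"dy":0,"dz":0.0006,"yaw":0},{"dx":0,"dy":0,"dz":0.0006,"yaw":0},{"dx":0,"dy":0,"dz":0.0006,"yaw":0},{"dx":0,"dy":0,"dz":0.0006,"yaw":0},{"dx":0,"dy":0,"dz":0.0006,"yaw":0},{"dx":0,"dy":0,"dz":0.0006,"yaw":0},{"dx":0,"dy":0,"dz":0.0006,"yaw":0}]' 80;python3 -m inch '[{"dx":0,"dy":0,"dz":0.01,"yaw":0},{"dx":0,"dy":0,"dz":0.03,"yaw":0},{"dx":0,"dy":0,"dz":0.06,"yaw":0},{"dx":0,"dy":0,"dz":0.1,"yaw":0},{"dx":0,"dy":0,"dz":0.14,"yaw":0},{"dx":-0.03,"dy":0.04,"dz":0.17,"yaw":0},{"dx":-0.06,"dy":0.08,"dz":0.17,"yaw":0},{"dx":-0.09,"dy":0.12,"dz":0.17,"yaw":0},{"dx":-0.12,"dy":0.16,"dz":0.17,"yaw":0},{"dx":-0.14,"dy":0.19,"dz":0.17,"yaw":0},{"dx":-0.14,"dy":0.19,"dz":0.17,"yaw":0}]'
```

```text
t: 22.0
ee_pos: [0.5571, -0.3231, 0.0198]
orientation: [1.976, 2.442, 0.0]
force: [1.1, 1.1, -0.1]
finger_gap: 0.0275
grip_force: 30.0
22.15 F [-0.43  0.84 -0.03] along [ 0.92 -0.21  1.35] 0.68 P [ 0.5571 -0.3231  0.0198] along -0.1536 gap 0.027827155705842665
t: 23.0
ee_pos: [0.557, -0.3231, 0.0205]
orientation: [1.976, 2.442, 0.0]
force: [-0.6, 0.2, 0.1]
finger_gap: 0.0734
grip_force: 0.0
t: 24.1
ee_pos: [0.4136, -0.1292, 0.1911]
orientation: [-1.972, -2.443, -0.0]
force: [0.2, -0.6, -0.2]
finger_gap: 0.0737
grip_force: 0.0
```

```bash
python3 - <<'E'
from h import *
import pickle
cs=pickle.load(open('c0.pkl','rb'))
for n,boxes in {'top':{'scale':(310,165,440,225),'gauge':(235,105,310,148),'wrench':(325,120,415,142),'plug':(208,145,230,168),'insert':(228,235,245,252)},
 'side':{'scale':(235,255,330,384),'gauge':(300,190,350,245),'wrench':(335,255,385,350),'plug':(270,170,290,198),'insert':(195,200,212,220)}}.items():
    c=r.capture(n)
    for k,(a,b,x,y) in boxes.items():
        A=cs[n]['image'][b:y,a:x];B=c['image'][b:y,a:x]
        g=lambda i:cv2.GaussianBlur(cv2.cvtColor(i,cv2.COLOR_RGB2GRAY),(3,3),0).astype(np.float32)
        print(n,k,'diff',np.abs(g(A)-g(B)).mean().round(2),'max',np.abs(g(A)-g(B)).max(),'shift',np.round(cv2.phaseCorrelate(g(A),g(B))[0],2))
    if n=='top':
        for p in [(358,205),(408,195),(350,207),(395,195)]: print(depth(cs[n],[p])[0].round(4),depth(c,[p])[0].round(4))
E
```

```text
top scale diff 9.0 max 94.0 shift [ 0.24 -0.49]
top gauge diff 11.0 max 15.0 shift [0.48 0.51]
top wrench diff 10.26 max 14.0 shift [0.04 0.06]
top plug diff 8.84 max 14.0 shift [ 0.07 -0.03]
top insert diff 10.16 max 14.0 shift [-0.01  0.05]
[ 0.5378 -0.2503  0.0418] [ 0.538  -0.2506  0.0402]
[ 0.5619 -0.3664  0.0436] [ 0.5623 -0.3676  0.0404]
[ 0.5334 -0.2327  0.0387] [ 0.5337 -0.2333  0.036 ]
[ 0.5618 -0.3367  0.041 ] [ 0.5623 -0.338   0.037 ]
side scale diff 15.11 max 80.0 shift [ 0.26 -0.09]
side gauge diff 27.18 max 31.0 shift [0.02 0.06]
side wrench diff 26.78 max 29.0 shift [-0.06 -0.04]
side plug diff 18.41 max 29.0 shift [ 0.01 -0.04]
side insert diff 19.82 max 51.0 shift [-0.02 -0.08]
```

```bash
python3 -c "
from plant import r
print(r.sign_off())"
```

```text
the job is handed in; nothing more can be done
None
```

I did the pull check and handed the job in: the pull held at about 12 N for over a second (highest reading 13.3 N), was eased off slowly, and the scale is back flat on its mat, window up, with the other loose items unmoved in the before-and-after images.

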